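Bolt down the bread chest lid

TASK

The bread chest is packed for the van, but its lid stands proud on the rubber seal. Hold the lid down, slide the barrel bolt across through the keeper until it is fully home, then turn its handle down flat into the notch so that the lid stays bolted. Work by feel and never ram or force the bolt, and leave the loaves, the scraper and the tin where they are.

Things in the scene. Friction and masses are not known exactly. Their poses are not given: they have to be found in the camera images.
- chest: wooden bread chest with steel corners, 380 (x) by 410 (y) by 150 mm, does not move; lid top 168 mm over the table when down. Origin under its centre; z up, x from front (robot side) to the lid hinge, y along the front edge towards the keeper. Lid covers y -203 to 125 mm; the rest is a fixed end board, level with the closed lid, with the keeper
- lid_front (a point): middle of the front edge of the lid, on its top: chest (-194, -39, 168) mm when fully down. The lid is hinged at the back (chest x 180, z 152 mm). Left alone it stands proud, 7 mm up at the bolt, on a springy rubber seal; 12 to 15 N pressed down at the bolt brings it fully down. Let go once bolted, it rises a little until the bolt bears on the keeper's bridge
- barrel: steel barrel of the bolt, fixed on the lid near the front: a tube 24 mm across from y -26 to 100 mm, with a slot along its top for the handle. Bracket on its front with the keeper notch, 11 mm wide, and beside it, on the keeper side, a lug over the slot. Origin on the bolt's axis, at the handle when drawn back, 15 mm above the lid: chest (-110, 15, 183) mm, lid down; axes as the chest's
- bolt: round-nosed steel rod, 14 mm across, in the barrel; origin on its axis at the handle; y along the rod towards its nose and the keeper, z along the handle. Drawn back, the nose is 104 mm ahead of the origin and 15 mm short of the keeper
- knob (a point): centre of the steel ball, 18 mm across, at the end of the bolt's handle: a straight bar 8 mm thick standing square out of the bolt, ball centre 48 mm from the bolt's axis. Upright at the start
- bolt_slide (a joint): travel of the bolt in m, 0 drawn back, growing towards the keeper (chest +y); starts at 0 to 0.010. Fully home is where the handle meets the lug: anywhere from 0.044 to 0.074, as the bracket is set by hand; there, and up to 3 mm short of it, the handle faces the notch. It drags with about 3.5 N and stays where it is left
- bolt_turn (a joint): angle of the handle in rad: 0 upright, 1.57 lying flat towards the front (chest -x), down in the notch. The slot holds it upright at first; near home it can lean, but drops flat only in the notch. It is stiff, a little over 1 N at the ball and more with the lid's push on the bolt, and stays where it is left
- keeper: steel staple on the fixed end board that takes the bolt's nose: bridge 36 mm wide (x), 26 mm long (y), its top 30.5 mm above the board. Origin on the board, middle of the side facing the bolt: chest (-110, 134, 168) mm. The bolt passes under the bridge with 1.5 mm to spare when the lid is fully down; with the lid proud its nose butts against the bridge
- loaf_a: loose loaf of bread, 220 by 95 by 75 mm, on the table to the chest's +y side; origin under its centre. Leave it
- loaf_b: the same, on the chest's -y side. Leave it
- scraper: loose bench scraper, steel blade 100 by 150 mm with a wooden handle 20 mm thick, lying flat on the table in front of the chest; origin under the middle of the blade. Leave it
- tin: loose open aluminium cup, 76 mm across, 80 mm high, upright on the table in front of the chest; origin under its centre. Leave it

How it is judged:
By the outcome, as a careful person would: the job done as asked, in the order asked, and still so for the second after the job is handed in, with the robot touching nothing.
It also fails if it takes over 64 s, if anything falls off the work surface, if the arm or the gripper's body presses on something with over 40 N, if the wrist force passes 120 N, or if a joint passes its speed limit or range.

ROBOT

A 7-joint arm with a two-finger parallel gripper is mounted at the origin on the work surface. World frame = base frame: x ahead of the robot, y to its left, z up, the work surface at z = 0. Lengths are in mm, angles in rad, forces in N, time in s.
With the tool pointing down it reaches from about 400 to 875 mm from the base axis. Payload 4.4 kg.
Tool frame: the origin (TCP) lies at the very end of the fingers, on their centre line; the grasp point (between the pads) lies behind it (ctrl.hold_point_z is the z of the grasp point in the tool frame, in mm); z points along the fingers, y is the direction in which the jaws open and shut (so a half turn about z gives the same grasp; the last joint's range is limited). The gripper opens to 85 mm and grips with 20 to 120 N. Pads are 22 mm wide; open, the fingers measure 114 mm over their backs; the gripper's body (76 mm by 85 mm) begins 54 mm behind the grasp point. The pads swing forward as they close: fully open they stand 13 mm farther back than shut.
Start: joints at [-1.39, 0.628, 0.038, 1.517, -0.027, 0.996, -0.02], TCP at [158.77, 630.325, 204.413] pointing down, gripper open.
Joint ranges: [-3.06, 3.06], [-0.37, 2.12], [-1.25, 1.32], [0.18, 2.47], [-1.1, 4.24], [0.23, 1.98], [-2.94, 2.94]. Speed limits (rad/s): [2.57, 2.57, 3.14, 3.14, 3.14, 3.14, 3.14].

INTERFACE

Orientations are given as [roll, pitch, yaw] about the fixed x, y, z axes, in that order (R = Rz(yaw) Ry(pitch) Rx(roll)).
In Python, from cell import ctrl, vision gives the robot as it stands.
- The arm moves only by the shell command python3 -m crank 'ROWS' [OPENING]. ROWS is JSON, a list of rows, each an object of numbers: "x", "y", "z": the shift along the tool's x, y, z in cm; "spin": the turn about the tool's z in rad. A call has 1 to 5 rows; each row shifts and turns the commanded pose from where the row before left it, along the tool's axes as they then stand; what a row does not reach is not made up. A row lasts 1/10 s, in which the tool goes at most 50 mm and 8.59 degrees, less where a joint would pass 70% of its speed; a pose out of reach is approached as far as the arm can. A call is refused whole if a number of a shift passes 5 or a number of a turn 0.15, either way. A call with a gripper value outside its range is refused whole. OPENING is the opening in per cent of the stroke, from 0 (shut) to 100 (fully open), set as the call begins (- or left out, the last holds). The fingers move at their own pace and stop on an object; the grip force is fixed at half the most. Time passes only in rows, so rows that do not move let the fingers close. It gives the time, the measured TCP pose, the force and the opening at its end, in the units of the state.
- ctrl.read_state(): the state, without advancing time (a new reading comes with each control period).
- vision.get_image(name): name is "scene" or "top" or "wrist"; returns the picture (400x640x3 uint8, blue, green, red); there is no depth.
- vision.calibration(name): a dict with "vfov" (degrees; the focal length in pixels is half the picture's height over the tangent of half this angle, whatever the lens; pixels are square), "cx", "cy" (the principal point, pixels), "distortion" ([k1, k2, p1, p2, k3] as OpenCV has them; the pictures are not rectified), "eye" and "rotation" of the camera in the world. Camera axes: x right, y up, looking along -z (the intrinsics and any distortion apply to the point x, -y, -z); pixel columns grow to the right and rows downward; lengths in mm; the calibration is good to about 2 mm. A picture is of the moment at which its call begins: read the wrist's pose just before it. calibration takes no time and is no camera call; for the wrist camera it gives the pose at the moment of the call.
- ctrl.finish_job(): hands the job in, once; it reports no verdict.
Trained networks look in the newest picture that a camera, given by its name, has taken for a name from the list of things; names that differ only in an ending like _2 or _b are one class to them, and where a whole thing is asked for, a point or a joint stands for the part that bears it (a point fixed in the world has none). Each returns a list of dicts, best first, with "score" (0 to 1); they miss things now and then, are a little off and sometimes report something else, mostly with a low value. They report only what shows in the picture. A call takes as long as a camera call.
- vision.boxes_of(name, camera): "extent" ([left, top, right, bottom] in pixels, round what is visible of it).
- vision.regions_of(name, camera): "mask" (400x640 bool, what is visible of it) and "extent" ([left, top, right, bottom] in pixels, round what is visible of it).
- vision.place_of(name, camera): "point" ([column, row] in pixels: a listed point, or the origin of a listed thing).
The state is a dict: "clock": time; "qpos": joint angles; "qd": joint speeds; "tau": joint torques, N m; "eef_pos": TCP position; "tool_rot": TCP orientation; "force": force on the tool from outside, world axes, zero at the start; "torque": the same for the moment, N m; "width": finger opening in mm.
Only numpy, scipy, OpenCV 4.12 (cv2) and the standard library are available. Lean on these libraries where they do the work, as an engineer would, in place of code of your own. Each camera call takes 0.05 s, during which the arm holds its last target.

## Working session

There is one attempt and no reset: what is moved stays moved. The work goes in short steps, Python scripts to look and compute and a shell command to move; the robot and the scene stay as the last step left them, time stands still between calls to the robot, and variables do not carry over. Pictures are saved under pics/ and viewed, and the job is handed in when it is done.

```bash
mkdir -p pics; ls
python3 - <<'E'
from cell import ctrl, vision
import cv2
s=ctrl.read_state();print(s, ctrl.hold_point_z)
for n in ["scene","top","wrist"]:
    c=vision.calibration(n);print(n,c)
    cv2.imwrite(f"pics/{n}0.png",vision.get_image(n))
    for t in ["chest","lid_front","barrel","bolt","knob","keeper"]:
        print(t,[(p['point'],round(p['score'],2)) for p in vision.place_of(t,n)[:2]])
E
```

```text
pics
{'clock': 0.0, 'qpos': array([-1.38980248,  0.62934492,  0.03849598,  1.51834722, -0.02701307,
        0.99630563, -0.01997233]), 'qd': array([ 0.0006016 , -0.0012951 , -0.00013176,  0.00276734,  0.00168975,
       -0.00031789,  0.00083303]), 'tau': array([-5.53980335e-04, -5.63407195e+01,  1.22596655e+00, -1.93456417e+01,
        1.09462984e-02,  1.02675083e-02,  1.06324259e-05]), 'eef_pos': array([158.629413  , 629.65941761, 203.49755281]), 'tool_rot': array([-3.13970755e+00,  4.52190044e-05,  2.89477617e+00]), 'force': array([-0.40336768,  0.4680713 , -0.43685512]), 'torque': array([ 0.02718299, -0.0391014 ,  0.03819877]), 'width': 85.61869356771628} -18.700000000000003
scene {'vfov': 55.17461179210306, 'cx': 318.98622267733384, 'cy': 202.49350752247958, 'distortion': array([-0.05619271,  0.        ,  0.        ,  0.        ,  0.        ]), 'eye': array([515.14943585, 505.54241759, 886.95327236]), 'rotation': array([ 0.62821557, -0.00484548, -3.06171998])}
chest [([377.0, 336.3], 0.33)]
lid_front [([367.2, 210.2], 0.97), ([304.8, 384.5], 0.34)]
barrel [([328.6, 219.4], 0.89)]
[... 331 characters left out ...]
 ]), 'eye': array([ 376.89831836,  -39.70131639, 1214.12432482]), 'rotation': array([ 0.17568017,  0.00748761, -1.59044877])}
chest [([308.0, 254.5], 0.24)]
lid_front [([310.3, 256.4], 0.86)]
barrel [([289.4, 215.5], 0.57)]
bolt [([281.0, 215.3], 0.92)]
knob [([283.9, 211.9], 0.63), ([308.8, 249.2], 0.23)]
keeper [([238.7, 214.2], 0.7)]
wrist {'vfov': 58.65073404826853, 'cx': 321.78824971996215, 'cy': 202.42920106827836, 'distortion': array([-0.06200144,  0.        ,  0.        ,  0.        ,  0.        ]), 'eye': array([ 76.82607435, 650.61330691, 372.889908  ]), 'rotation': array([-3.33230595e-01, -2.60697157e-04,  1.32296062e+00])}
chest []
lid_front []
barrel []
bolt []
knob []
keeper []
```

View pics/scene0.png

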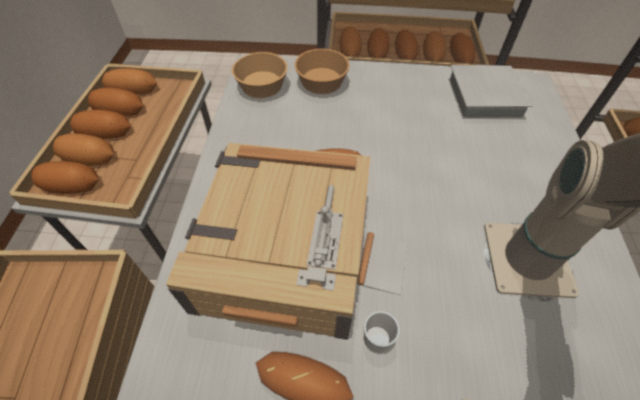

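View pics/top0.png

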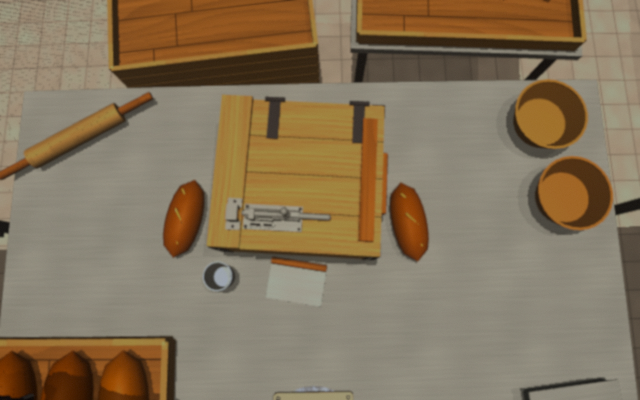

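Run:
```python
import cv2
a=cv2.imread("pics/top0.png");cv2.imwrite("pics/topc.png",cv2.resize(a[80:280,200:400],None,fx=3,fy=3,interpolation=cv2.INTER_CUBIC))
a=cv2.imread("pics/scene0.png");cv2.imwrite("pics/scenec.png",cv2.resize(a[140:340,165:405],None,fx=3,fy=3,interpolation=cv2.INTER_CUBIC))
```

```text
(no output)
```

View pics/topc.png

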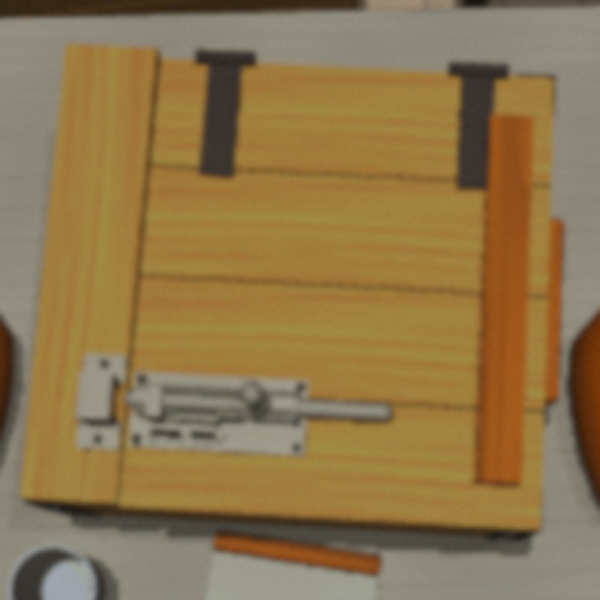

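View pics/scenec.png

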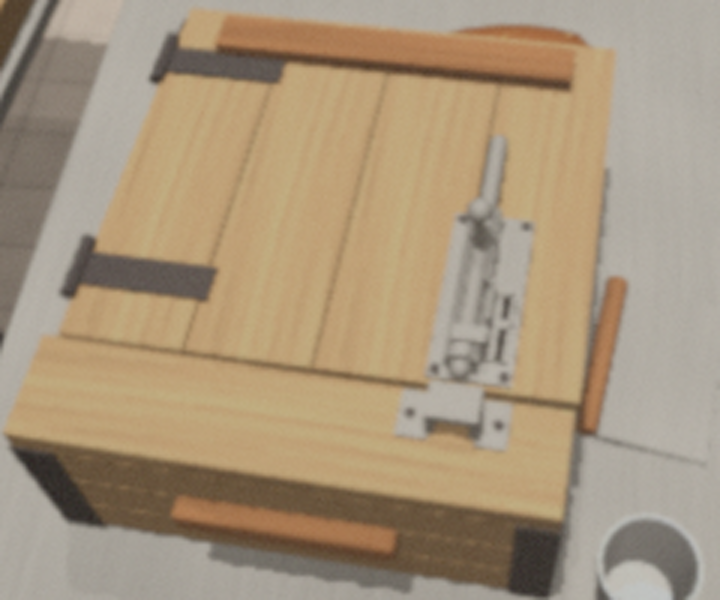

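```bash
cat > h.py <<'E'
from cell import ctrl, vision
import cv2, numpy as np
from scipy.spatial.transform import Rotation as R
from scipy.optimize import least_squares
def K(c):
    f=200/np.tan(np.radians(c['vfov'])/2); return np.array([[f,0,c['cx']],[0,f,c['cy']],[0,0,1.]])
def proj(P,c):
    Rc=R.from_euler('xyz',c['rotation']).as_matrix()
    p=(np.atleast_2d(P)-c['eye'])@Rc; p=p*[1,-1,-1]
    return cv2.projectPoints(p,np.zeros(3),np.zeros(3),K(c),np.array(c['distortion']))[0][:,0]
def ray(px,c):
    u=cv2.undistortPoints(np.array([[px]],float),K(c),np.array(c['distortion']))[0,0]
    return c['eye'],R.from_euler('xyz',c['rotation']).as_matrix()@np.array([u[0],-u[1],-1])
def onz(px,c,z):
    e,d=ray(px,c); return e+d*(z-e[2])/d[2]
def tri(obs):
    A=np.zeros((3,3));b=np.zeros(3)
    for px,c in obs:
        e,d=ray(px,c);d=d/np.linalg.norm(d);M=np.eye(3)-np.outer(d,d);A+=M;b+=M@e
    return np.linalg.solve(A,b)
E
python3 - <<'E'
from h import *
T=vision.calibration('top');S=vision.calibration('scene')
obs=[('t',(66,45),(190,205,168)),('t',(22,498),(-190,205,168)),('t',(158,50),(190,126,168)),('t',(118,507),(-190,126,168)),
('t',(80,422),(-128,160,198.5)),('t',(82,360),(-92,160,198.5)),
('s',(8,435),(190,205,168)),('s',(562,518),(-190,205,168)),('s',(578,405),(-190,126,168)),
('s',(428,382),(-92,134,198.5)),('s',(483,393),(-128,134,198.5)),('s',(480,425),(-128,160,198.5))]
def px(o): return np.array(o[1])/3+((200,80) if o[0]=='t' else (165,140))
def res(p,full=False):
    out=[]
    M=R.from_euler('z',p[3]).as_matrix()
    for o in obs:
        out.append(proj(M@np.array(o[2],float)+p[:3],T if o[0]=='t' else S)[0]-px(o))
    return np.array(out) if full else np.ravel(out)
r=least_squares(res,[500,0,0,0],loss='soft_l1');print(r.x.round(3));print(res(r.x,True).round(1))
r2=least_squares(lambda q:res([q[0],q[1],0,q[2]]),[500,0,0],loss='soft_l1');print(r2.x.round(3))
tr=tri([(px(('t',(255,392))),T),(px(('s',(485,210))),S)])
print('knob',tr)
print('keeper net',tri([((238.7,214.2),T),((315.5,273.5),S)]))
print('barrel net',tri([((289.4,215.5),T),((328.6,219.4),S)]))
print('bolt net',tri([((281,215.3),T),((323.8,225),S)]))
M=R.from_euler('z',r.x[3]).as_matrix()
print('knob chest',M.T@(tr-r.x[:3]), [ (k,(M@np.array(v)+r.x[:3]).round(1)) for k,v in dict(barrel=(-110,15,183),keeper=(-110,134,168),lf=(-194,-39,168)).items()])
E
```

```text
[ 6.42582e+02  2.25560e+01 -6.21400e+00 -7.00000e-02]
[[-0.1  0.7]
 [ 0.1  0.4]
 [ 0.4  0.3]
 [ 1.1 -0.9]
 [-1.  -1. ]
 [-0.3  4.4]
 [-0.8  0.1]
 [ 0.2  0.7]
 [-1.3  1.5]
 [ 0.9 -0.5]
 [ 0.4 -1.7]
 [-0.5 -0.4]]
[ 6.41567e+02  2.31060e+01 -7.20000e-02]
knob [534.95163231  49.52861963 233.76672815]
keeper net [544.08448348 165.1989252  168.38003366]
barrel net [530.38506065  43.37866797 189.71692155]
bolt net [535.26023894  61.91201037 192.91950104]
knob chest [-109.25429722   19.37618674  239.98062622] [('barrel', array([533.9,  45.2, 176.8])), ('keeper', array([542.2, 163.9, 161.8])), ('lf', array([446.3,  -2.8, 161.8]))]
```

```bash
python3 -m crank '[{"z":-4,"spin":-0.088},{"z":-4,"spin":-0.088},{"x":-2.78,"y":-3.68,"z":-4},{"x":-2.78,"y":-3.68},{"x":-2.78,"y":-3.68}]' 100
python3 -m crank '[{"x":-2.78,"y":-3.68},{"x":-2.78,"y":-3.68},{"x":-2.78,"y":-3.68},{"x":-2.78,"y":-3.68},{"x":-2.78,"y":-3.68}]'
```

```text
invalid input at $[0]: expected keys x, y, z, spin
invalid input at $[0]: expected keys x, y, z, spin
```

```bash
python3 -m crank '[{"x":0,"y":0,"z":-4,"spin":-0.088},{"x":0,"y":0,"z":-4,"spin":-0.088},{"x":-2.78,"y":-3.68,"z":-2,"spin":0},{"x":-2.78,"y":-3.68,"z":-2,"spin":0},{"x":-2.78,"y":-3.68,"z":0,"spin":0}]' 100
python3 -m crank '[{"x":-2.78,"y":-3.68,"z":0,"spin":0},{"x":-2.78,"y":-3.68,"z":0,"spin":0},{"x":-2.78,"y":-3.68,"z":0,"spin":0},{"x":-2.78,"y":-3.68,"z":0,"spin":0},{"x":-2.78,"y":-3.68,"z":0,"spin":0}]'
```

```text
clock: 1.55
eef_pos: [235.3, 515.0, 327.2]
tool_rot: [3.136, 0.002, 3.071]
force: [1.0, 0.4, 0.2]
width: 85.6
clock: 2.05
eef_pos: [360.3, 319.7, 324.5]
tool_rot: [3.141, 0.001, 3.071]
force: [1.0, 0.9, -0.3]
width: 85.3
```

```bash
python3 -m crank '[{"x":-2.78,"y":-3.68,"z":0,"spin":0},{"x":-2.78,"y":-3.68,"z":0,"spin":0},{"x":-2.78,"y":-3.68,"z":0,"spin":0},{"x":-2.78,"y":-3.68,"z":0,"spin":0},{"x":-2.78,"y":-3.68,"z":0,"spin":0}]'
python3 -m crank '[{"x":-2.2,"y":-3,"z":0,"spin":0},{"x":0,"y":0,"z":0,"spin":0},{"x":0,"y":0,"z":0,"spin":0}]'
python3 - <<'E'
from h import *
c=vision.calibration('wrist');im=vision.get_image('wrist')
cv2.imwrite('pics/w1.png',im);s=ctrl.read_state();print(s['eef_pos'],s['tool_rot'],c)
for t in ["barrel","bolt","knob","keeper"]: print(t,[(p['point'],round(p['score'],2)) for p in vision.place_of(t,'wrist')[:2]])
np.save('wc1.npy',c,allow_pickle=True)
E
```

```text
clock: 2.55
eef_pos: [485.9, 126.3, 324.5]
tool_rot: [3.141, 0.001, 3.071]
force: [0.7, 1.1, 0.6]
width: 85.3
clock: 2.85
eef_pos: [505.1, 95.9, 324.1]
tool_rot: [3.141, -0.0, 3.069]
force: [-0.2, 0.2, 0.4]
width: 85.0
[504.60262285  97.15478154 324.08819909] [ 3.14086098e+00 -6.24686629e-04  3.07103783e+00] {'vfov': 58.65073404826853, 'cx': 321.78824971996215, 'cy': 202.42920106827836, 'distortion': array([-0.06200144,  0.        ,  0.        ,  0.        ,  0.        ]), 'eye': array([420.83008706, 101.62602858, 492.56888786]), 'rotation': array([-3.32941687e-01, -5.11164723e-04,  1.49673615e+00])}
barrel [([271.7, 218.9], 0.8)]
bolt [([276.3, 218.3], 0.69)]
knob [([269.8, 241.9], 0.57)]
keeper [([393.1, 211.1], 0.9)]
```

View pics/w1.png

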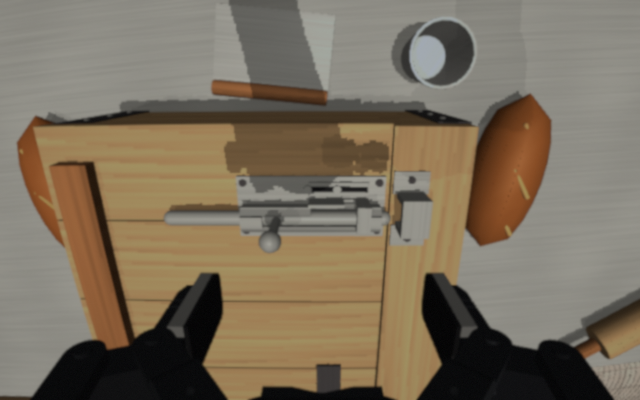

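Run:
```python
from h import *
c=np.load('wc1.npy',allow_pickle=True).item()
im=cv2.imread('pics/w1.png');cv2.imwrite('pics/w1c.png',cv2.resize(im[150:270,150:450],None,fx=2.6,fy=2.6,interpolation=cv2.INTER_CUBIC))
T=vision.calibration('top')
for z in (232,236,240): print('knob',z,onz((269.8,241.9),c,z))
print(tri([((269.8,241.9),c),((285,210.7),T)]), tri([((269.8,241.9),c),((326.7,210),vision.calibration('scene'))]))
print('keeper',onz((393,211),c,168), 'bridge',onz((417,196),c,198.5),onz((401,196),c,198.5),onz((401,240),c,198.5))
```

```text
knob 232 [541.20015292  50.7602976  232.        ]
knob 236 [539.3523488  51.5411388 236.       ]
knob 240 [537.50454469  52.32198001 240.        ]
[538.46698528  50.22519335 235.12265798] [533.79768387  54.64413625 243.28140552]
keeper [546.74738611 162.0940432  168.        ] bridge [522.49813079 177.54053749 198.5       ] [521.46376893 163.52035399 198.5       ] [563.71390226 163.51702587 198.5       ]
```

View pics/w1c.png

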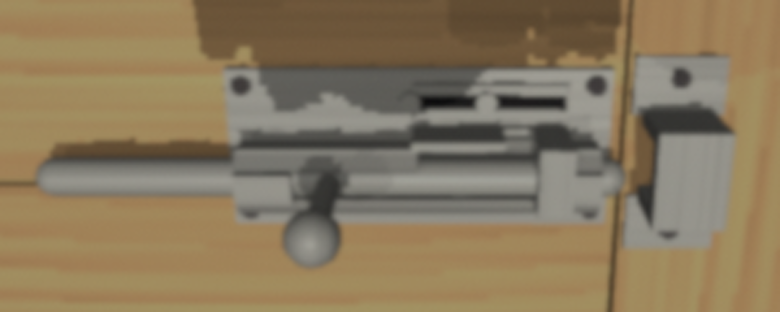

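```bash
python3 -m crank '[{"x":-1.8,"y":-2.2,"z":2,"spin":0},{"x":-1.75,"y":-2.2,"z":3,"spin":0},{"x":0,"y":0,"z":0,"spin":0},{"x":0,"y":0,"z":0,"spin":0}]'
python3 - <<'E'
from h import *
c=vision.calibration('wrist');im=vision.get_image('wrist')
cv2.imwrite('pics/w2.png',im);s=ctrl.read_state();print(s['eef_pos'],s['tool_rot'])
for t in ["bolt","knob","keeper"]: print(t,[(p['point'],round(p['score'],2)) for p in vision.place_of(t,'wrist')[:2]])
c0=np.load('wc1.npy',allow_pickle=True).item()
k=vision.place_of('knob','wrist')
if k: print(onz(k[0]['point'],c,238),tri([(k[0]['point'],c),((269.8,241.9),c0)]))
print('tcp px',proj(s['eef_pos'],c))
E
```

```text
clock: 3.5
eef_pos: [536.7, 50.6, 273.7]
tool_rot: [3.142, -0.002, 3.071]
force: [0.2, 1.5, 0.3]
width: 85.5
[537.09242153  51.35991699 274.44282748] [ 3.14076694e+00 -2.14449339e-04  3.07206937e+00]
bolt [([323.9, 201.7], 0.68)]
knob [([322.9, 226.4], 0.6)]
keeper [([460.7, 189.4], 0.8)]
[538.62782174  50.76868411 238.        ] [541.53331206  50.59612518 231.18854154]
tcp px [[324.04558269 250.69028916]]
```

View pics/w2.png

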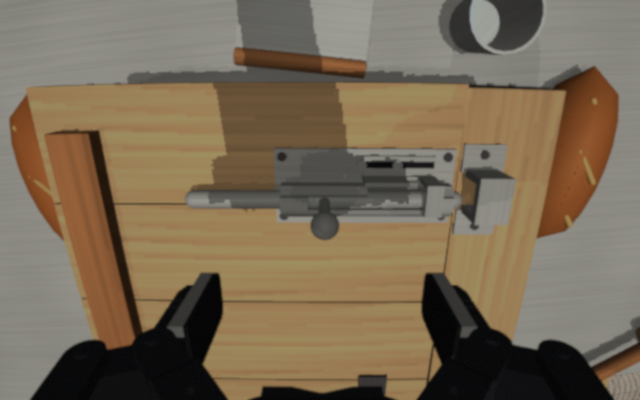

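```bash
python3 -m crank '[{"x":-0.15,"y":0,"z":2.4,"spin":0},{"x":0,"y":0,"z":2.2,"spin":0},{"x":0,"y":0,"z":0,"spin":0}]' 50
python3 -m crank '[{"x":0,"y":0,"z":0,"spin":0},{"x":0,"y":0,"z":0,"spin":0},{"x":0,"y":0,"z":0,"spin":0}]' 0
python3 - <<'E'
from h import *
cv2.imwrite('pics/w3.png',vision.get_image('wrist'));s=ctrl.read_state();print(s['eef_pos'],s['force'],s['width'])
E
```

```text
clock: 4.05
eef_pos: [536.7, 50.6, 226.4]
tool_rot: [-3.141, -0.005, 3.072]
force: [-0.8, 0.2, 0.2]
width: 44.1
clock: 4.35
eef_pos: [539.6, 50.2, 229.4]
tool_rot: [3.141, 0.002, 3.071]
force: [-0.5, -0.3, -0.3]
width: 1.0
[539.43031163  50.07744357 229.22888479] [-0.129475    0.16218441  0.37585513] -0.025565095423824357
```

View pics/w3.png

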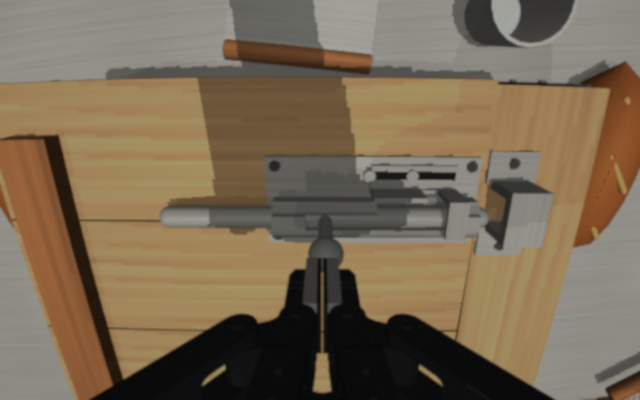

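Run:
```python
from h import *
c=vision.calibration('wrist');s=ctrl.read_state();print(s['eef_pos'],c['eye'])
print('tcp px',proj(s['eef_pos'],c))
for z in (228,233,238,243): print(onz((325,253),c,z))
im=cv2.imread('pics/w3.png');cv2.imwrite('pics/w3c.png',cv2.resize(im[170:370,240:440],None,fx=3,fy=3,interpolation=cv2.INTER_CUBIC))
S=vision.calibration('scene');im=vision.get_image('scene');cv2.imwrite('pics/s3.png',cv2.resize(im[140:340,205:405],None,fx=3,fy=3,interpolation=cv2.INTER_CUBIC))
```

```text
[539.43031163  50.07744357 229.22888479] [454.79770628  55.6457729  397.51815881]
tcp px [[322.51514157 249.50584466]]
[542.20339526  51.20661711 228.        ]
[539.62533255  51.33755163 233.        ]
[537.04726983  51.46848615 238.        ]
[534.46920711  51.59942067 243.        ]
```

View pics/w3c.png

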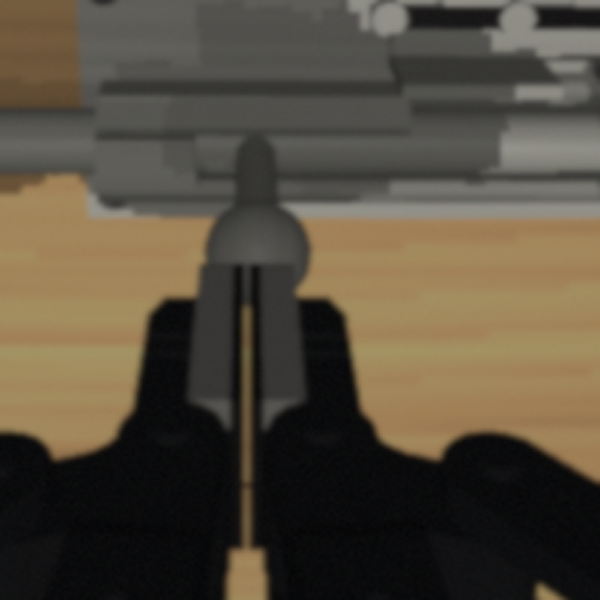

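View pics/s3.png

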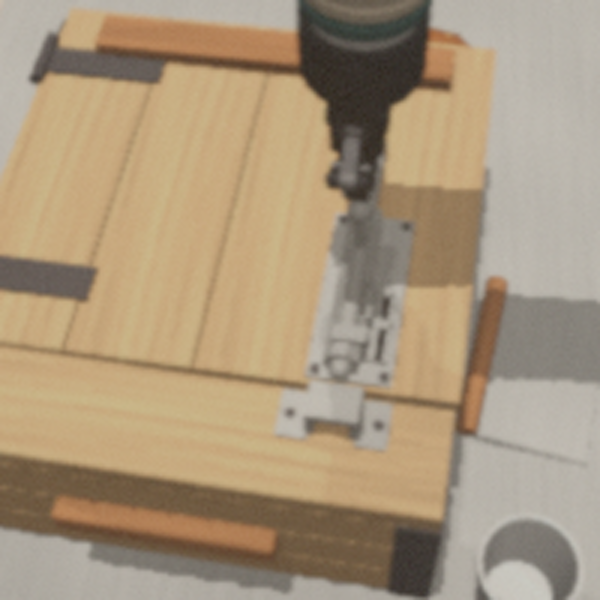

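```bash
python3 - <<'E'
from h import *
c=vision.calibration('wrist')
for z in (229,235,240,245): print(z,proj([[528.5,50.8,z],[539.4,50,z]],c).round(1).tolist())
E
python3 -m crank '[{"x":0,"y":0,"z":-0.3,"spin":0},{"x":0,"y":0,"z":0,"spin":0},{"x":0,"y":0,"z":0,"spin":0}]' 50
python3 -m crank '[{"x":-0.1,"y":0.1,"z":0.8,"spin":0},{"x":0,"y":0,"z":0.6,"spin":0},{"x":0,"y":0,"z":0,"spin":0}]'
python3 - <<'E'
from h import *
im=vision.get_image('wrist');cv2.imwrite('pics/w4.png',im[120:,120:520]);s=ctrl.read_state();print(s['eef_pos'],s['force'],s['width'])
E
```

```text
229 [[322.5, 230.6], [322.5, 249.7]]
235 [[322.5, 235.5], [322.5, 255.0]]
240 [[322.6, 239.7], [322.5, 259.7]]
245 [[322.6, 244.3], [322.5, 264.7]]
clock: 4.75
eef_pos: [538.9, 50.0, 231.4]
tool_rot: [3.141, 0.0, 3.071]
force: [0.4, 0.0, 0.4]
width: 41.6
clock: 5.05
eef_pos: [538.8, 50.9, 215.8]
tool_rot: [-3.141, -0.003, 3.071]
force: [-0.2, -0.4, 0.5]
width: 42.3
[539.22076502  50.85642201 216.28304802] [-0.47227829  0.56893386  1.06257839] 42.66463617525631
```

View pics/w4.png

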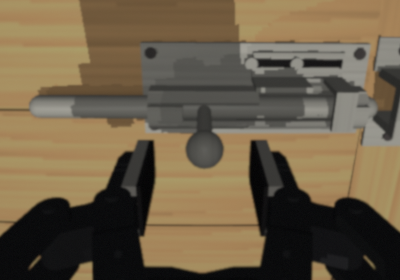

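```bash
python3 -m crank '[{"x":0,"y":0,"z":0,"spin":0},{"x":0,"y":0,"z":0,"spin":0},{"x":0,"y":0,"z":0,"spin":0}]' 0
python3 - <<'E'
from h import *
c=vision.calibration('wrist');im=vision.get_image('wrist');cv2.imwrite('pics/w5.png',cv2.resize(im[170:370,220:440],None,fx=3,fy=3));s=ctrl.read_state();print(s['eef_pos'],s['force'],s['width'],proj(s['eef_pos'],c))
E
```

```text
clock: 5.4
eef_pos: [540.8, 51.3, 218.3]
tool_rot: [3.141, 0.002, 3.071]
force: [-1.0, 0.8, 7.4]
width: 0.3
[540.89189986  51.38131019 218.45939335] [-0.47264239  0.38435474  4.43227487] 0.04884849716163645 [[322.6497496  249.76784099]]
```

View pics/w5.png

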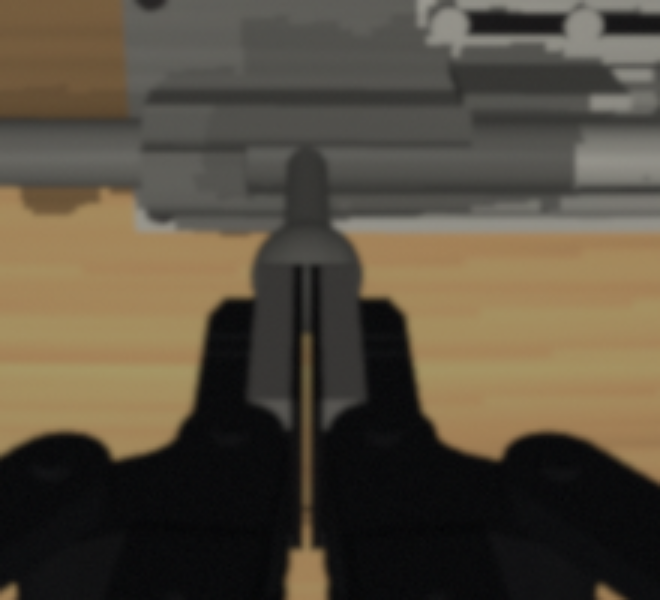

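```bash
python3 -m crank '[{"x":0,"y":0,"z":-0.3,"spin":0},{"x":0,"y":0,"z":0,"spin":0},{"x":0,"y":0,"z":0,"spin":0}]' 50
python3 -m crank '[{"x":0,"y":0,"z":1.0,"spin":0},{"x":0,"y":0,"z":0.9,"spin":0},{"x":0,"y":0,"z":0,"spin":0}]'
python3 - <<'E'
from h import *
im=vision.get_image('wrist');cv2.imwrite('pics/w6.png',cv2.resize(im[170:370,220:440],None,fx=3,fy=3));s=ctrl.read_state();print(s['eef_pos'],s['force'],s['width'])
E
```

```text
clock: 5.75
eef_pos: [539.7, 50.8, 220.2]
tool_rot: [-3.142, -0.0, 3.071]
force: [0.4, 0.0, -0.1]
width: 42.4
clock: 6.05
eef_pos: [538.3, 50.8, 199.2]
tool_rot: [-3.141, -0.004, 3.071]
force: [0.2, -0.2, 0.2]
width: 42.4
[538.90061852  50.78201169 199.92410249] [-0.57871663 -0.05876527 -0.23217457] 42.501921133168295
```

View pics/w6.png

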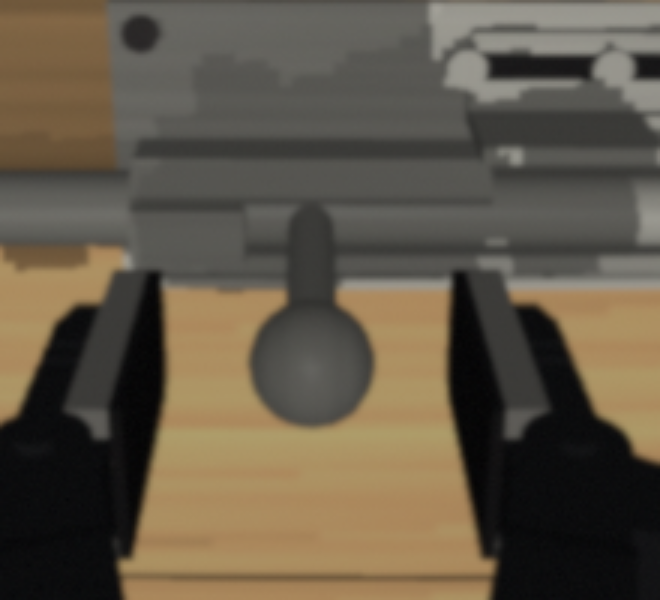

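```bash
python3 -m crank '[{"x":0,"y":0,"z":0,"spin":0},{"x":0,"y":0,"z":0,"spin":0},{"x":0,"y":0,"z":0,"spin":0},{"x":0,"y":0,"z":0,"spin":0}]' 0
python3 - <<'E'
from h import *
im=vision.get_image('wrist');cv2.imwrite('pics/w7.png',cv2.resize(im[170:370,220:440],None,fx=3,fy=3));s=ctrl.read_state();print(s['eef_pos'],s['force'],s['torque'],s['width'])
E
```

```text
clock: 6.5
eef_pos: [540.0, 51.0, 201.5]
tool_rot: [3.141, 0.001, 3.071]
force: [-0.9, 0.5, 1.7]
width: 14.0
[540.03074021  51.03946718 201.50688579] [-0.55500512  1.13292173  0.8909838 ] [ 0.08732369  0.10214697 -0.01490363] 14.113133577838656
```

View pics/w7.png

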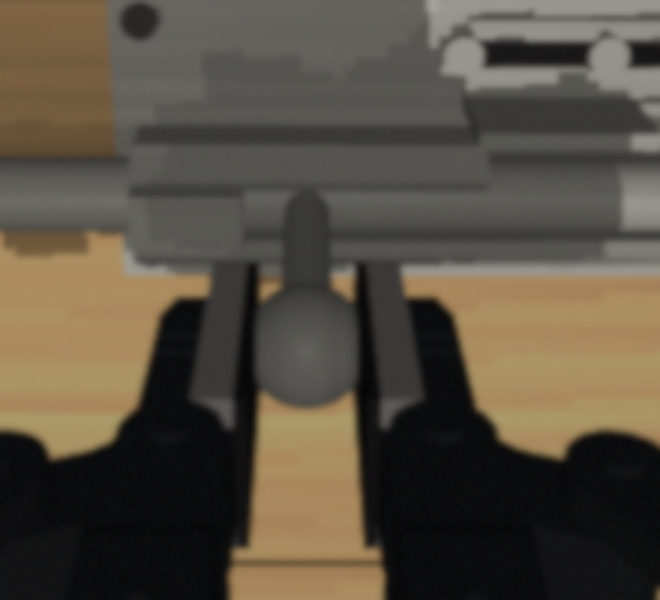

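```bash
python3 -m crank '[{"x":0,"y":0,"z":0.2,"spin":0},{"x":0,"y":0,"z":0.2,"spin":0},{"x":0,"y":0,"z":0,"spin":0}]'
python3 -m crank '[{"x":0,"y":0,"z":0.2,"spin":0},{"x":0,"y":0,"z":0.0,"spin":0},{"x":0,"y":0,"z":0,"spin":0}]'
python3 -m crank '[{"x":0,"y":0,"z":0.15,"spin":0},{"x":0,"y":0,"z":0.0,"spin":0},{"x":0,"y":0,"z":0,"spin":0}]'
```

```text
clock: 6.85
eef_pos: [540.9, 51.0, 198.4]
tool_rot: [3.141, 0.003, 3.071]
force: [-0.7, 0.6, 6.7]
width: 14.1
clock: 7.15
eef_pos: [541.2, 51.0, 196.7]
tool_rot: [3.141, 0.003, 3.071]
force: [-0.0, 0.6, 8.9]
width: 14.1
clock: 7.45
eef_pos: [541.4, 50.9, 195.4]
tool_rot: [3.141, 0.004, 3.071]
force: [-1.0, 0.1, 9.8]
width: 13.9
```

```bash
python3 -m crank '[{"x":0,"y":0,"z":0.15,"spin":0},{"x":0,"y":0,"z":0.0,"spin":0},{"x":0,"y":0,"z":0,"spin":0}]'
python3 -m crank '[{"x":0,"y":0,"z":0.15,"spin":0},{"x":0,"y":0,"z":0.0,"spin":0},{"x":0,"y":0,"z":0,"spin":0}]'
python3 -m crank '[{"x":0,"y":0,"z":0.15,"spin":0},{"x":0,"y":0,"z":0.0,"spin":0},{"x":0,"y":0,"z":0,"spin":0}]'
```

```text
clock: 7.75
eef_pos: [541.6, 51.0, 194.2]
tool_rot: [3.141, 0.004, 3.071]
force: [-1.5, 0.3, 11.9]
width: 14.1
clock: 8.05
eef_pos: [542.9, 50.9, 193.9]
tool_rot: [3.14, 0.007, 3.071]
force: [-0.6, -0.1, 17.9]
width: 13.8
clock: 8.35
eef_pos: [544.4, 50.7, 193.6]
tool_rot: [3.14, 0.011, 3.07]
force: [-1.6, -1.1, 24.0]
width: 14.0
```

```bash
python3 -m crank '[{"x":0,"y":0.1,"z":-0.07,"spin":0},{"x":0,"y":0.2,"z":0,"spin":0},{"x":0,"y":0.2,"z":0,"spin":0}]'
python3 -m crank '[{"x":0,"y":0.2,"z":0,"spin":0},{"x":0,"y":0.2,"z":0,"spin":0},{"x":0,"y":0.0,"z":0,"spin":0}]'
python3 -m crank '[{"x":0,"y":0.2,"z":0,"spin":0},{"x":0,"y":0.2,"z":0,"spin":0}]'
python3 -m crank '[{"x":0,"y":0.2,"z":0,"spin":0},{"x":0,"y":0.0,"z":0,"spin":0}]'
```

```text
clock: 8.65
eef_pos: [544.2, 54.0, 193.7]
tool_rot: [-3.141, 0.009, 3.069]
force: [-0.5, -3.4, 20.6]
width: 13.8
clock: 8.95
eef_pos: [544.6, 58.6, 193.7]
tool_rot: [3.141, 0.009, 3.07]
force: [-0.1, -2.4, 20.2]
width: 14.1
clock: 9.15
eef_pos: [544.8, 62.0, 193.7]
tool_rot: [-3.141, 0.009, 3.069]
force: [0.1, -2.5, 19.6]
width: 13.8
clock: 9.35
eef_pos: [545.0, 64.5, 193.7]
tool_rot: [3.141, 0.009, 3.07]
force: [0.2, -2.4, 21.5]
width: 14.2
```

```bash
for i in 1; do :; done
python3 -m crank '[{"x":0,"y":0.2,"z":0,"spin":0},{"x":0,"y":0.2,"z":0,"spin":0}]'
python3 -m crank '[{"x":0,"y":0.2,"z":0,"spin":0},{"x":0,"y":0.2,"z":0,"spin":0}]'
python3 -m crank '[{"x":0,"y":0.2,"z":0,"spin":0},{"x":0,"y":0.2,"z":0,"spin":0}]'
python3 - <<'E'
from h import *
im=vision.get_image('wrist');cv2.imwrite('pics/w8.png',cv2.resize(im[100:370,220:560],None,fx=2.2,fy=2.2));s=ctrl.read_state();print(s['eef_pos'],s['force'],s['torque'],s['width'])
E
```

```text
clock: 9.55
eef_pos: [545.3, 68.0, 193.8]
tool_rot: [-3.141, 0.009, 3.069]
force: [0.2, -3.4, 20.3]
width: 13.9
clock: 9.75
eef_pos: [545.6, 72.1, 193.7]
tool_rot: [-3.142, 0.009, 3.069]
force: [-0.3, -3.0, 19.8]
width: 13.8
clock: 9.95
eef_pos: [545.8, 76.1, 193.7]
tool_rot: [-3.142, 0.009, 3.069]
force: [-0.7, -3.5, 19.8]
width: 14.2
[545.89966267  76.59663213 193.73661945] [ 1.00964522 -3.5489855  20.74441535] [-0.71651546  0.17562489  0.00651874] 14.164585589229365
```

View pics/w8.png

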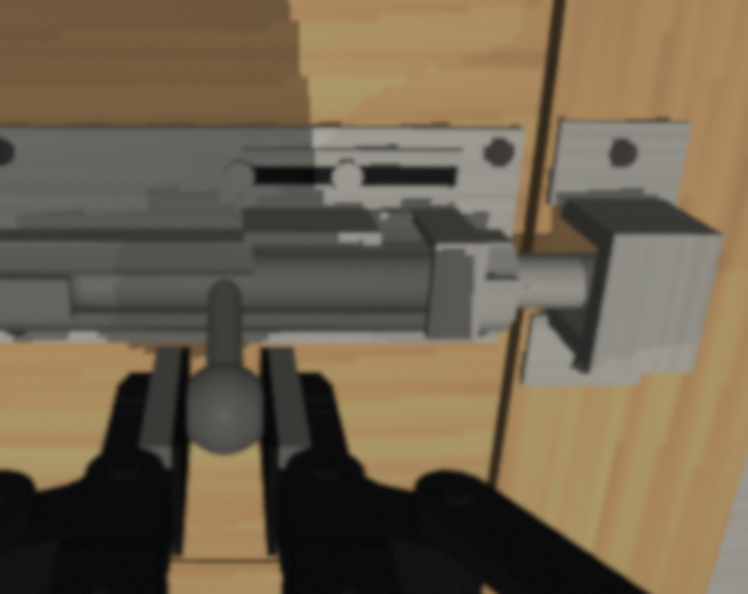

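```bash
python3 -m crank '[{"x":0,"y":0.2,"z":0,"spin":0},{"x":0,"y":0.2,"z":0,"spin":0},{"x":0,"y":0.2,"z":0,"spin":0}]'
python3 -m crank '[{"x":0,"y":0.2,"z":0,"spin":0},{"x":0,"y":0.2,"z":0,"spin":0},{"x":0,"y":0.2,"z":0,"spin":0}]'
python3 -m crank '[{"x":0,"y":0.15,"z":0,"spin":0},{"x":0,"y":0.15,"z":0,"spin":0}]'
python3 -m crank '[{"x":0,"y":0.15,"z":0,"spin":0},{"x":0,"y":0.15,"z":0,"spin":0}]'
python3 - <<'E'
from h import *
im=vision.get_image('wrist');cv2.imwrite('pics/w9.png',cv2.resize(im[100:370,220:560],None,fx=2.2,fy=2.2));s=ctrl.read_state();print(s['eef_pos'],s['force'],s['torque'],s['width'])
E
```

```text
clock: 10.3
eef_pos: [546.3, 82.1, 193.7]
tool_rot: [3.142, 0.009, 3.069]
force: [0.5, -3.2, 19.9]
width: 14.1
clock: 10.6
eef_pos: [546.7, 88.2, 193.7]
tool_rot: [3.142, 0.009, 3.069]
force: [1.0, -4.1, 20.5]
width: 14.0
clock: 10.8
eef_pos: [547.0, 91.1, 193.8]
tool_rot: [3.141, 0.009, 3.069]
force: [0.2, -3.5, 21.0]
width: 14.2
clock: 11.0
eef_pos: [547.2, 94.1, 193.7]
tool_rot: [3.141, 0.009, 3.069]
force: [-0.3, -2.8, 20.0]
width: 14.1
[547.19588989  94.51790388 193.72731904] [-0.49778338 -3.80109196 20.97864988] [-0.78558674  0.15276542  0.05849928] 14.102976044262842
```

View pics/w9.png

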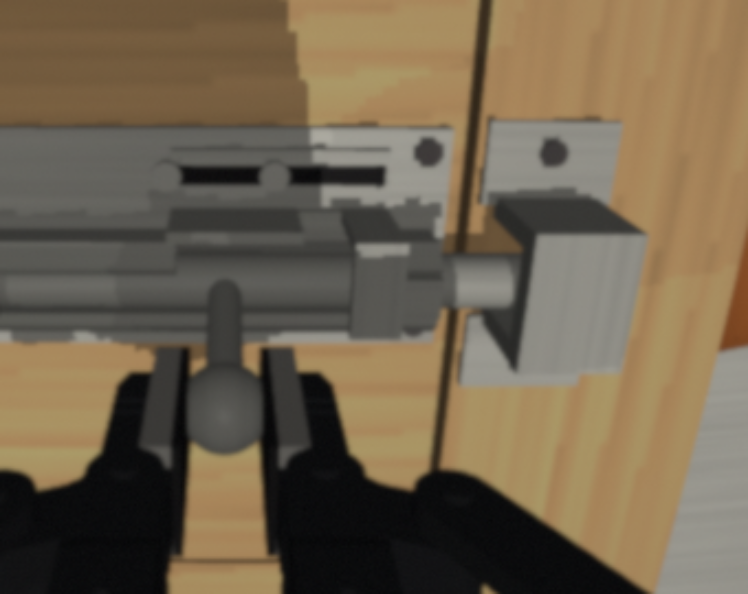

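```bash
python3 -m crank '[{"x":0,"y":0.2,"z":0,"spin":0},{"x":0,"y":0.2,"z":0,"spin":0},{"x":0,"y":0.2,"z":0,"spin":0}]'
python3 -m crank '[{"x":0,"y":0.15,"z":0,"spin":0},{"x":0,"y":0.15,"z":0,"spin":0}]'
python3 -m crank '[{"x":0,"y":0.15,"z":0,"spin":0},{"x":0,"y":0.15,"z":0,"spin":0}]'
python3 -m crank '[{"x":0,"y":0.15,"z":0,"spin":0},{"x":0,"y":0.15,"z":0,"spin":0}]'
```

```text
clock: 11.35
eef_pos: [547.6, 100.2, 193.7]
tool_rot: [3.141, 0.009, 3.069]
force: [0.4, -3.7, 20.0]
width: 14.0
clock: 11.55
eef_pos: [547.9, 103.2, 193.7]
tool_rot: [3.141, 0.009, 3.069]
force: [-0.1, -3.5, 20.3]
width: 14.0
clock: 11.75
eef_pos: [548.1, 106.2, 193.7]
tool_rot: [3.141, 0.009, 3.069]
force: [-0.6, -3.2, 19.5]
width: 14.2
clock: 11.95
eef_pos: [548.3, 109.2, 193.7]
tool_rot: [3.141, 0.009, 3.069]
force: [1.1, -3.9, 19.8]
width: 14.0
```

```bash
python3 -m crank '[{"x":0,"y":0.1,"z":0,"spin":0},{"x":0,"y":0.1,"z":0,"spin":0}]'
python3 -m crank '[{"x":0,"y":0.1,"z":0,"spin":0},{"x":0,"y":0.1,"z":0,"spin":0}]'
python3 - <<'E'
from h import *
im=vision.get_image('wrist');cv2.imwrite('pics/w10.png',cv2.resize(im[100:370,220:560],None,fx=2.2,fy=2.2));s=ctrl.read_state();print(s['eef_pos'],s['force'],s['torque'],s['width'])
E
```

```text
clock: 12.15
eef_pos: [548.5, 111.2, 193.7]
tool_rot: [3.141, 0.009, 3.069]
force: [0.4, -3.8, 19.2]
width: 13.9
clock: 12.35
eef_pos: [548.6, 113.2, 193.8]
tool_rot: [3.141, 0.009, 3.069]
force: [1.2, -3.6, 19.4]
width: 14.1
[548.59569878 113.43774911 193.73431044] [ 1.58778288 -3.83253024 20.02890367] [-0.7464009   0.06654913  0.02283164] 13.940673397913145
```

View pics/w10.png

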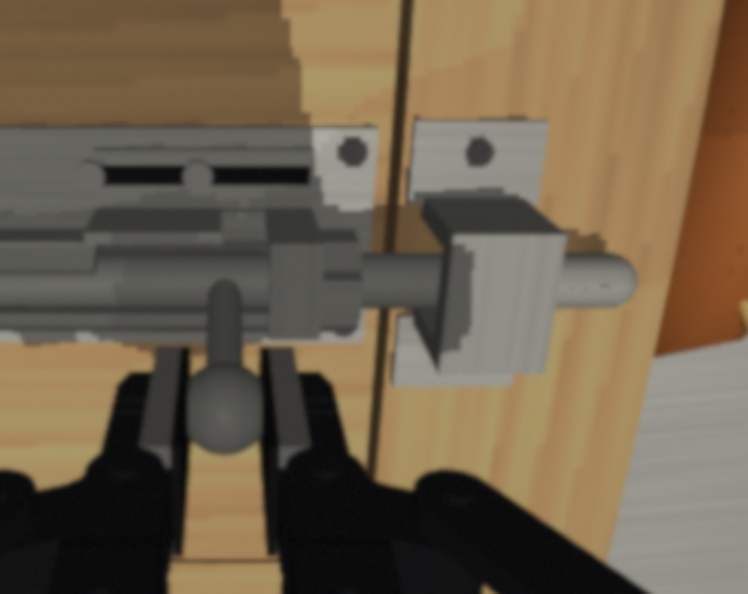

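```bash
python3 -m crank '[{"x":0,"y":0.1,"z":0,"spin":0},{"x":0,"y":0.1,"z":0,"spin":0}]'
python3 -m crank '[{"x":0,"y":0.1,"z":0,"spin":0},{"x":0,"y":0.1,"z":0,"spin":0}]'
python3 -m crank '[{"x":0,"y":0.1,"z":0,"spin":0}]'
python3 -m crank '[{"x":0,"y":0.08,"z":0,"spin":0}]'
python3 -m crank '[{"x":0,"y":0.0,"z":0,"spin":0}]'
```

```text
clock: 12.6
eef_pos: [548.7, 115.2, 193.7]
tool_rot: [3.141, 0.009, 3.069]
force: [0.1, -3.9, 19.6]
width: 14.0
clock: 12.8
eef_pos: [548.9, 117.2, 193.8]
tool_rot: [3.141, 0.009, 3.069]
force: [0.7, -4.5, 20.2]
width: 14.4
clock: 12.9
eef_pos: [548.9, 118.2, 193.7]
tool_rot: [3.141, 0.009, 3.069]
force: [-0.1, -4.1, 20.5]
width: 14.2
clock: 13.0
eef_pos: [549.0, 119.0, 193.8]
tool_rot: [3.141, 0.009, 3.069]
force: [0.6, -3.9, 20.4]
width: 13.8
clock: 13.1
eef_pos: [549.0, 119.2, 193.7]
tool_rot: [3.141, 0.009, 3.07]
force: [0.6, -3.4, 19.9]
width: 14.0
```

```bash
python3 -m crank '[{"x":0,"y":0.08,"z":0,"spin":0}]'
python3 -m crank '[{"x":0,"y":0.08,"z":0,"spin":0}]'
python3 -m crank '[{"x":0,"y":0.06,"z":0,"spin":0}]'
python3 -m crank '[{"x":0,"y":0.06,"z":0,"spin":0}]'
```

```text
clock: 13.2
eef_pos: [549.0, 119.6, 193.8]
tool_rot: [3.141, 0.009, 3.069]
force: [1.0, -4.9, 19.8]
width: 14.4
clock: 13.3
eef_pos: [549.0, 119.8, 193.7]
tool_rot: [-3.141, 0.009, 3.069]
force: [0.9, -5.9, 19.8]
width: 14.3
clock: 13.4
eef_pos: [549.0, 119.8, 193.7]
tool_rot: [-3.14, 0.009, 3.069]
force: [0.3, -7.1, 19.9]
width: 14.1
clock: 13.5
eef_pos: [549.0, 119.9, 193.8]
tool_rot: [-3.14, 0.009, 3.068]
force: [0.0, -7.3, 20.3]
width: 14.2
```

Run:
```python
from h import *
im=vision.get_image('wrist');cv2.imwrite('pics/w11.png',cv2.resize(im[100:370,220:560],None,fx=2.2,fy=2.2));s=ctrl.read_state();print(s['eef_pos'],s['force'],s['torque'],s['width'])
```

```text
[549.0522176  119.82610934 193.73964741] [-0.24233353 -6.87445056 20.49722548] [-1.50846347  0.17419331 -0.00927268] 14.273908876814893
```

View pics/w11.png

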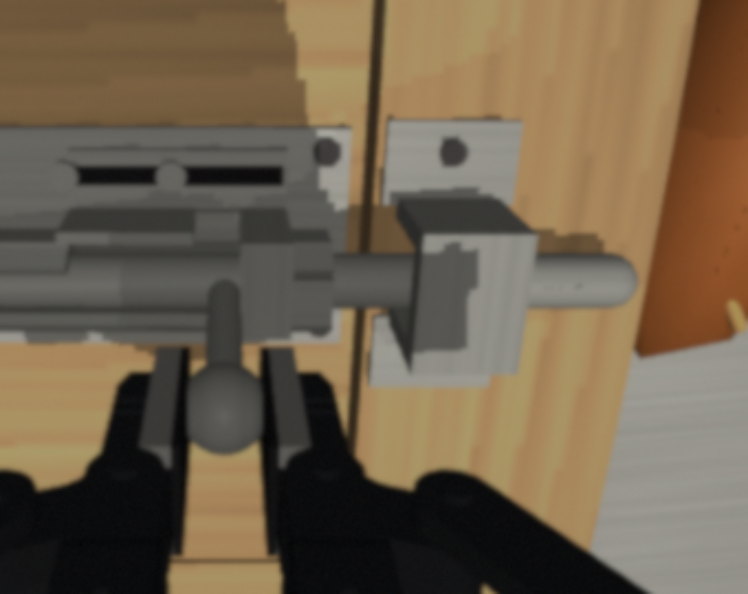

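```bash
python3 -m crank '[{"x":0.4,"y":-0.1,"z":0.0,"spin":0},{"x":0.43,"y":0,"z":0.05,"spin":0}]'
python3 -m crank '[{"x":0.4,"y":0,"z":0.1,"spin":0},{"x":0.4,"y":0,"z":0.12,"spin":0}]'
```

```text
clock: 13.75
eef_pos: [543.2, 120.3, 194.1]
tool_rot: [3.141, 0.014, 3.068]
force: [3.1, -5.5, 23.8]
width: 14.3
clock: 13.95
eef_pos: [537.5, 120.8, 193.6]
tool_rot: [3.14, 0.019, 3.068]
force: [3.0, -7.6, 33.8]
width: 14.3
```

```bash
python3 -m crank '[{"x":0.0,"y":-0.1,"z":-0.3,"spin":0},{"x":0,"y":0,"z":0.0,"spin":0}]'
python3 - <<'E'
from h import *
im=vision.get_image('wrist');cv2.imwrite('pics/w12.png',cv2.resize(im[100:370,220:560],None,fx=2.2,fy=2.2));s=ctrl.read_state();print(s['eef_pos'],s['force'],s['torque'],s['width'])
E
```

```text
clock: 14.15
eef_pos: [534.0, 121.0, 193.8]
tool_rot: [3.141, 0.012, 3.071]
force: [3.4, -3.9, 12.7]
width: 14.1
[533.89122827 120.97070389 193.58276656] [ 3.84470578 -3.4568604  13.07173042] [-0.83048244 -0.9371367   0.49956248] 14.208804983066223
```

View pics/w12.png

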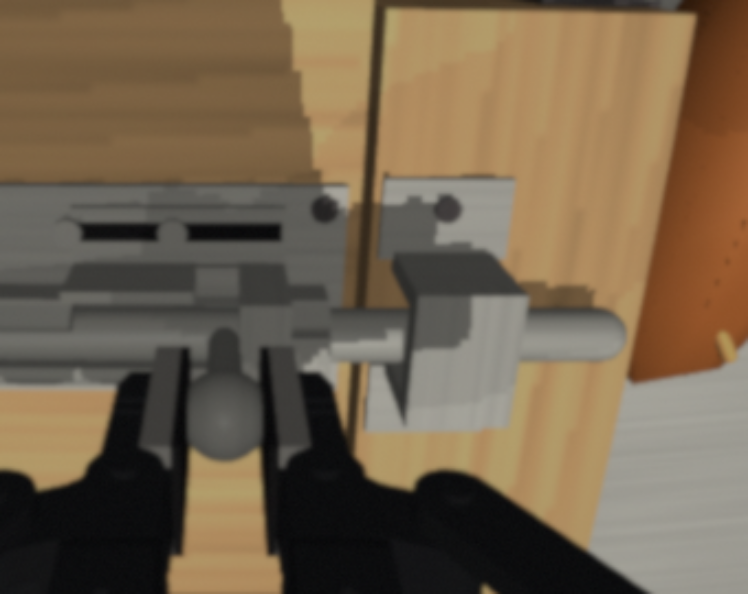

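```bash
python3 -m crank '[{"x":0.4,"y":0,"z":0.13,"spin":0},{"x":0.4,"y":0,"z":0.17,"spin":0},{"x":0,"y":0,"z":0.0,"spin":0}]'
python3 -m crank '[{"x":0.35,"y":0,"z":0.2,"spin":0},{"x":0.35,"y":0,"z":0.25,"spin":0},{"x":0,"y":0,"z":0.0,"spin":0}]'
```

```text
clock: 14.5
eef_pos: [519.7, 123.6, 187.6]
tool_rot: [3.141, -0.001, 3.071]
force: [-1.1, 1.7, 0.8]
width: 0.2
clock: 14.8
eef_pos: [512.7, 123.3, 182.0]
tool_rot: [-3.141, -0.001, 3.071]
force: [-0.3, -0.0, 0.0]
width: 0.3
```

Run:
```python
from h import *
im=vision.get_image('wrist');cv2.imwrite('pics/w13.png',cv2.resize(im[100:370,220:560],None,fx=2.2,fy=2.2))
im=vision.get_image('scene');cv2.imwrite('pics/s13.png',cv2.resize(im[140:340,205:405],None,fx=3,fy=3))
```

```text
(no output)
```

View pics/w13.png

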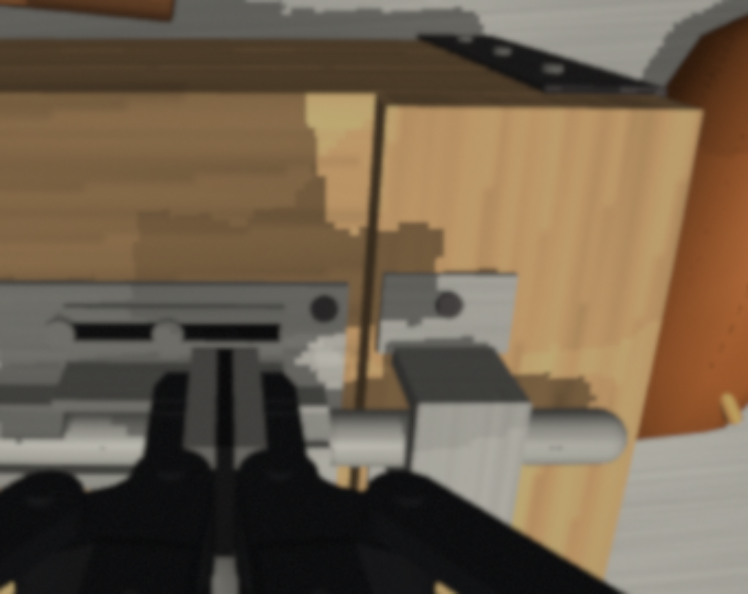

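View pics/s13.png

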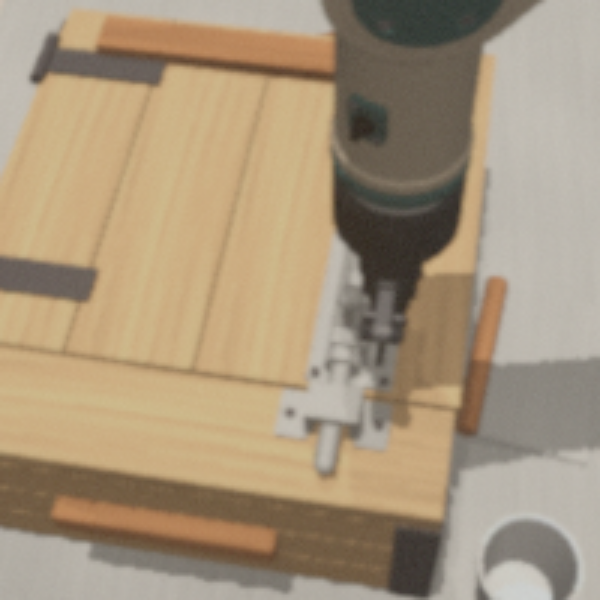

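```bash
python3 -m crank '[{"x":0,"y":0,"z":-4,"spin":0},{"x":-1.5,"y":0,"z":-3,"spin":0},{"x":-3,"y":0,"z":0,"spin":0},{"x":-3,"y":0,"z":0,"spin":0},{"x":0,"y":0,"z":0,"spin":0}]'
python3 -m crank '[{"x":0,"y":0,"z":0,"spin":0}]'
python3 - <<'E'
from h import *
c=vision.calibration('wrist');im=vision.get_image('wrist');cv2.imwrite('pics/w14.png',im)
s=ctrl.read_state();print(s['eef_pos'],s['force'],s['width'])
for t in ["bolt","knob","keeper"]: print(t,[(p['point'],round(p['score'],2)) for p in vision.place_of(t,'wrist')[:2]])
np.save('wc14.npy',c,allow_pickle=True)
E
```

```text
clock: 15.4
eef_pos: [592.2, 117.2, 252.6]
tool_rot: [-3.141, 0.004, 3.069]
force: [-1.0, -1.0, 0.3]
width: -0.3
clock: 15.5
eef_pos: [588.3, 117.8, 252.0]
tool_rot: [-3.141, -0.001, 3.07]
force: [-0.7, 0.1, -0.0]
width: 0.2
[587.63346939 118.14784946 252.13386507] [0.13898936 0.43714877 0.41374185] -0.42499035630519955
bolt [([316.4, 139.1], 0.91)]
knob [([315.7, 151.1], 0.57)]
keeper [([379.9, 137.7], 0.58)]
```

View pics/w14.png

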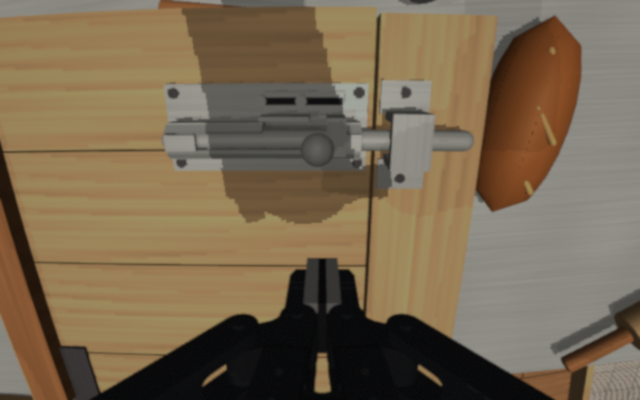

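Run:
```python
from h import *
c=np.load('wc14.npy',allow_pickle=True).item()
ax,az=545.5,177.5
for th in range(0,60,5):
    z=az+48*np.cos(np.radians(th)); p=onz((317,150.5),c,z); print(th,p.round(1),'pred x',ax-48*np.sin(np.radians(th)))
```

```text
0 [540.8 118.2 225.5] pred x 545.5
5 [540.9 118.2 225.3] pred x 541.3165243481124
10 [541.  118.2 224.8] pred x 537.1648874719873
15 [541.1 118.2 223.9] pred x 533.076685835079
20 [541.4 118.2 222.6] pred x 529.0830331203679
25 [541.7 118.1 221. ] pred x 525.2143234364464
30 [542.1 118.1 219.1] pred x 521.5
35 [542.5 118.  216.8] pred x 517.9683310551497
40 [543.  117.9 214.3] pred x 514.6461947350462
45 [543.5 117.9 211.4] pred x 511.55887450304573
50 [544.1 117.8 208.4] pred x 508.7298667302891
55 [544.7 117.7 205. ] pred x 506.1807018741284
```

```bash
python3 -m crank '[{"x":1,"y":-0.3,"z":2,"spin":0},{"x":0.7,"y":0,"z":3.6,"spin":0},{"x":0,"y":0,"z":0,"spin":0},{"x":0,"y":0,"z":0,"spin":0}]'
python3 - <<'E'
from h import *
im=vision.get_image('wrist');cv2.imwrite('pics/w15.png',cv2.resize(im[100:370,220:560],None,fx=2.2,fy=2.2))
im=vision.get_image('scene');cv2.imwrite('pics/s15.png',cv2.resize(im[140:340,205:405],None,fx=3,fy=3))
s=ctrl.read_state();print(s['eef_pos'],s['force'],s['width'])
E
```

```text
clock: 16.1
eef_pos: [571.1, 116.6, 197.1]
tool_rot: [-3.142, -0.0, 3.071]
force: [0.9, 0.2, 0.2]
width: 0.3
[572.79000222 116.6750752  198.40997962] [-0.2589129   0.23409258  0.34533611] 0.03043478079539973
```

View pics/w15.png

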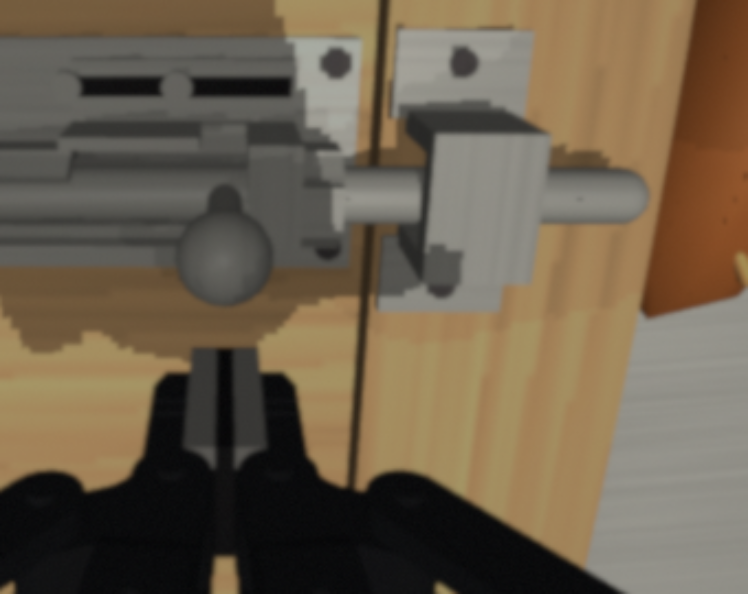

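View pics/s15.png

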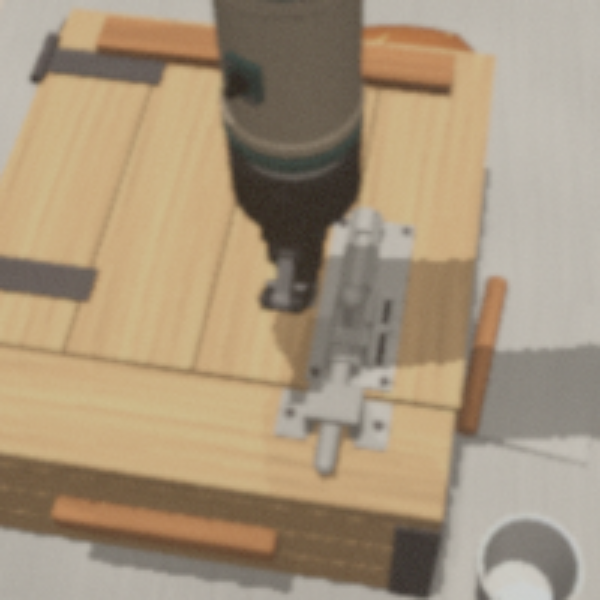

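```bash
python3 -m crank '[{"x":0.5,"y":0,"z":0.0,"spin":0},{"x":0.4,"y":0,"z":0,"spin":0}]'
python3 -m crank '[{"x":0.4,"y":0,"z":0,"spin":0},{"x":0.4,"y":0,"z":0,"spin":0}]'
python3 -m crank '[{"x":0.4,"y":0,"z":0.05,"spin":0},{"x":0.4,"y":0,"z":0.1,"spin":0}]'
```

```text
clock: 16.4
eef_pos: [562.6, 117.2, 197.7]
tool_rot: [3.141, 0.002, 3.071]
force: [-0.2, 0.6, 0.3]
width: 0.2
clock: 16.6
eef_pos: [555.4, 117.7, 197.6]
tool_rot: [3.141, 0.003, 3.071]
force: [2.5, -0.7, 1.9]
width: -0.2
clock: 16.8
eef_pos: [546.8, 118.3, 195.7]
tool_rot: [3.141, 0.002, 3.071]
force: [1.6, -0.4, 2.4]
width: 0.1
```

```bash
python3 -m crank '[{"x":0.4,"y":0,"z":0.15,"spin":0},{"x":0.4,"y":0,"z":0.15,"spin":0}]'
python3 -m crank '[{"x":0.4,"y":0,"z":0.2,"spin":0},{"x":0.4,"y":0,"z":0.2,"spin":0}]'
python3 - <<'E'
from h import *
im=vision.get_image('wrist');cv2.imwrite('pics/w16.png',cv2.resize(im[100:370,220:560],None,fx=2.2,fy=2.2))
s=ctrl.read_state();print(s['eef_pos'],s['force'],s['width'])
E
```

```text
clock: 17.0
eef_pos: [538.0, 118.9, 192.1]
tool_rot: [3.141, 0.0, 3.071]
force: [2.3, 0.3, 1.0]
width: 0.1
clock: 17.2
eef_pos: [530.0, 119.4, 187.9]
tool_rot: [3.142, -0.0, 3.071]
force: [2.0, 0.2, 1.2]
width: 0.1
[529.16254325 119.47610334 187.51212142] [ 1.79515267  0.13399743 -1.08513696] 0.1979561231682973
```

View pics/w16.png

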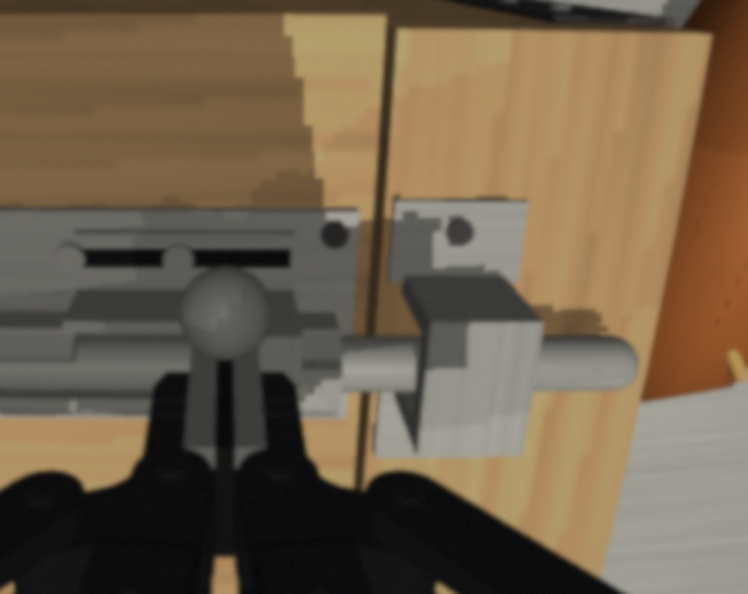

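```bash
python3 -m crank '[{"x":0.4,"y":0,"z":0.25,"spin":0},{"x":0.4,"y":0,"z":0.25,"spin":0}]'
python3 -m crank '[{"x":0.4,"y":0,"z":0.25,"spin":0},{"x":0,"y":0,"z":0,"spin":0}]'
python3 - <<'E'
from h import *
im=vision.get_image('wrist');cv2.imwrite('pics/w17.png',cv2.resize(im[100:370,220:560],None,fx=2.2,fy=2.2))
s=ctrl.read_state();print(s['eef_pos'],s['force'],s['width'])
E
```

```text
clock: 17.45
eef_pos: [523.4, 119.9, 183.1]
tool_rot: [3.141, 0.003, 3.071]
force: [7.5, -0.2, -2.2]
width: -0.2
clock: 17.65
eef_pos: [520.3, 120.0, 180.5]
tool_rot: [3.141, 0.004, 3.071]
force: [7.1, -0.0, -3.4]
width: -0.3
[520.23983525 120.02457221 180.58578581] [ 6.49009752 -0.91654083 -2.19198356] 0.09425884732935415
```

View pics/w17.png

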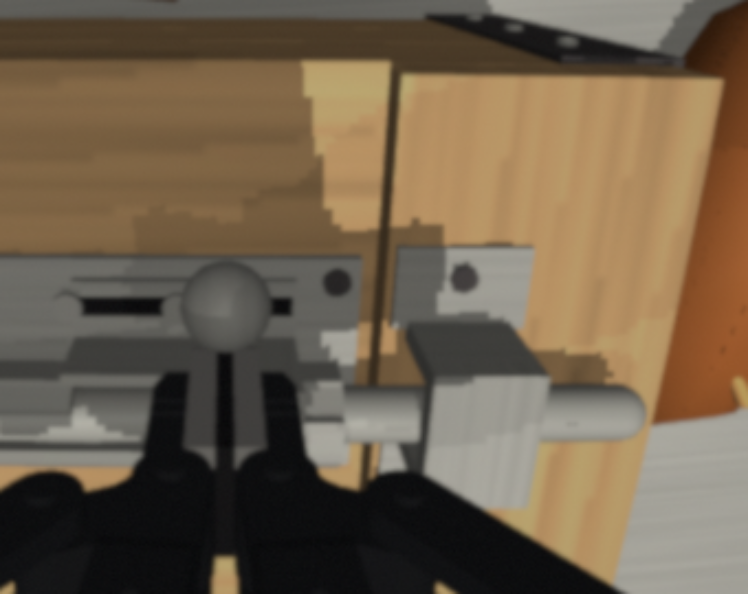

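```bash
python3 -m crank '[{"x":-0.3,"y":0,"z":-1.5,"spin":0},{"x":0,"y":0,"z":-1.5,"spin":0},{"x":2.2,"y":0,"z":0,"spin":0},{"x":0,"y":0,"z":0,"spin":0}]'
python3 - <<'E'
from h import *
im=vision.get_image('wrist');cv2.imwrite('pics/w18.png',cv2.resize(im[100:370,220:560],None,fx=2.2,fy=2.2))
s=ctrl.read_state();print(s['eef_pos'],s['force'],s['width'])
E
```

```text
clock: 18.1
eef_pos: [495.2, 121.6, 210.1]
tool_rot: [-3.141, -0.006, 3.072]
force: [0.1, 0.0, -0.2]
width: -0.1
[496.97130727 121.60718452 210.17002865] [0.04418352 1.47005185 0.44088699] 0.36385397522922686
```

View pics/w18.png

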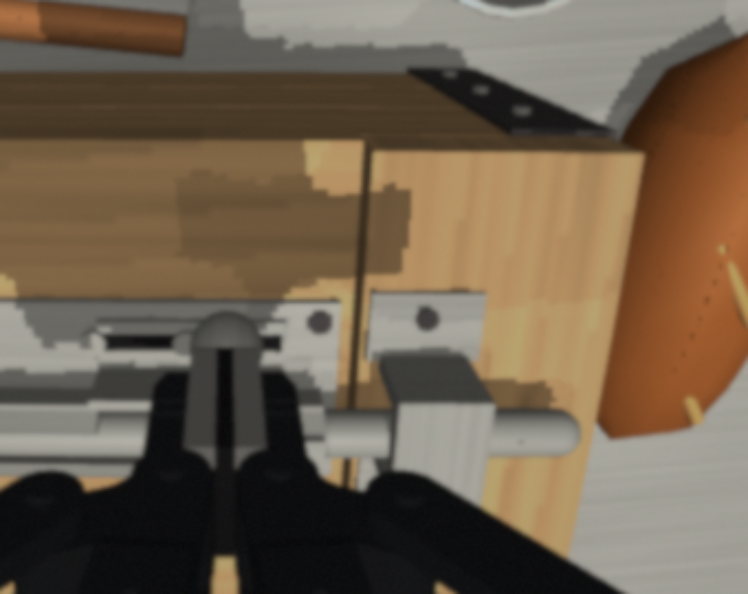

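```bash
python3 -m crank '[{"x":0,"y":0,"z":0.8,"spin":0},{"x":0,"y":0,"z":0.6,"spin":0}]'
python3 -m crank '[{"x":0,"y":0,"z":0.4,"spin":0},{"x":0,"y":0,"z":0.4,"spin":0}]'
python3 -m crank '[{"x":0,"y":0,"z":0.4,"spin":0},{"x":0,"y":0,"z":0.3,"spin":0}]'
```

```text
clock: 18.35
eef_pos: [499.3, 121.4, 195.7]
tool_rot: [-3.141, -0.001, 3.071]
force: [0.6, -0.5, -0.9]
width: 0.0
clock: 18.55
eef_pos: [498.0, 121.4, 187.8]
tool_rot: [-3.141, -0.004, 3.071]
force: [-3.5, 0.6, 4.2]
width: -0.0
clock: 18.75
eef_pos: [499.1, 121.5, 181.2]
tool_rot: [-3.141, -0.001, 3.071]
force: [-2.3, -0.4, 3.7]
width: 0.0
```

```bash
python3 -m crank '[{"x":0,"y":0,"z":0.3,"spin":0},{"x":0,"y":0,"z":0.3,"spin":0}]'
python3 -m crank '[{"x":0,"y":0,"z":0.3,"spin":0},{"x":0,"y":0,"z":0,"spin":0}]'
python3 - <<'E'
from h import *
im=vision.get_image('wrist');cv2.imwrite('pics/w19.png',cv2.resize(im[100:370,220:560],None,fx=2.2,fy=2.2))
s=ctrl.read_state();print(s['eef_pos'],s['force'],s['width'])
E
```

```text
clock: 18.95
eef_pos: [499.6, 121.6, 175.5]
tool_rot: [3.141, 0.0, 3.071]
force: [-1.2, 0.2, 2.8]
width: 0.0
clock: 19.15
eef_pos: [499.7, 121.5, 172.3]
tool_rot: [-3.142, 0.0, 3.071]
force: [-0.4, 0.3, 0.3]
width: -0.2
[500.06198147 121.51941556 172.48972541] [ 0.76030584 -0.10529852 -0.00889427] 0.40495698543810527
```

View pics/w19.png

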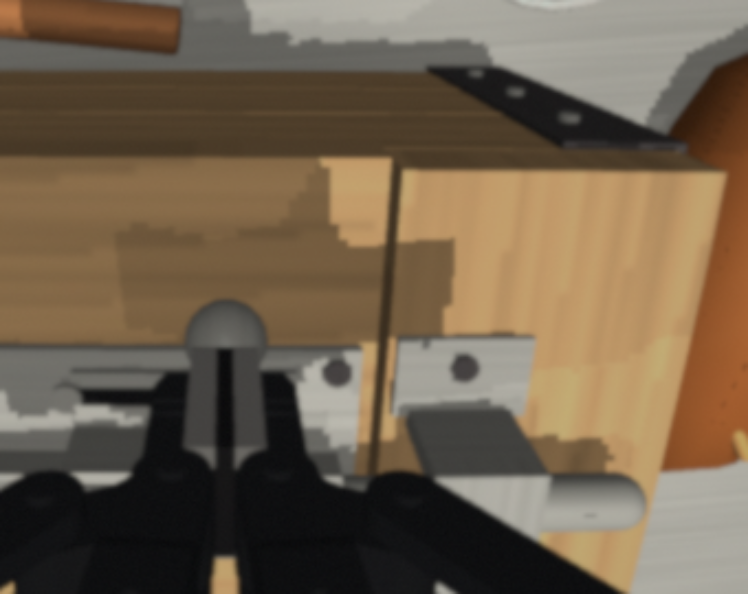

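```bash
python3 -m crank '[{"x":0,"y":0,"z":0.3,"spin":0},{"x":0,"y":0,"z":0.2,"spin":0}]'
python3 -m crank '[{"x":0,"y":0,"z":0.2,"spin":0},{"x":0,"y":0,"z":0,"spin":0}]'
python3 -m crank '[{"x":0,"y":0,"z":0.15,"spin":0},{"x":0,"y":0,"z":0,"spin":0}]'
```

```text
clock: 19.4
eef_pos: [499.4, 121.6, 167.5]
tool_rot: [3.142, -0.0, 3.071]
force: [-2.2, 0.7, 1.8]
width: -0.2
clock: 19.6
eef_pos: [499.2, 121.6, 166.0]
tool_rot: [3.141, -0.0, 3.071]
force: [-2.9, -0.8, 8.4]
width: 0.2
clock: 19.8
eef_pos: [499.1, 121.6, 164.9]
tool_rot: [3.141, -0.0, 3.071]
force: [-2.9, -0.3, 10.2]
width: -0.5
```

```bash
python3 -m crank '[{"x":0,"y":0,"z":0.15,"spin":0},{"x":0,"y":0,"z":0,"spin":0}]'
python3 -m crank '[{"x":0,"y":0,"z":-1.5,"spin":0},{"x":0,"y":0,"z":-4,"spin":0},{"x":-2,"y":0,"z":-3,"spin":0},{"x":-4,"y":0,"z":0,"spin":0},{"x":0,"y":0,"z":0,"spin":0}]'
python3 - <<'E'
from h import *
c=vision.calibration('wrist');im=vision.get_image('wrist');cv2.imwrite('pics/w20.png',cv2.resize(im[50:320,150:520],None,fx=2.1,fy=2.1))
im=vision.get_image('scene');cv2.imwrite('pics/s20.png',cv2.resize(im[140:340,205:405],None,fx=3,fy=3))
s=ctrl.read_state();print(s['eef_pos'],s['force'],s['width'])
E
```

```text
clock: 20.0
eef_pos: [499.1, 121.7, 164.3]
tool_rot: [3.141, -0.0, 3.071]
force: [-6.7, -0.3, 17.7]
width: -0.1
clock: 20.5
eef_pos: [564.8, 116.5, 248.6]
tool_rot: [3.141, 0.008, 3.069]
force: [-0.9, -0.3, -0.1]
width: 0.0
[559.39744477 116.87846642 246.91197569] [-0.52326002  0.28623885 -0.17571706] -0.07611646599136458
```

View pics/w20.png

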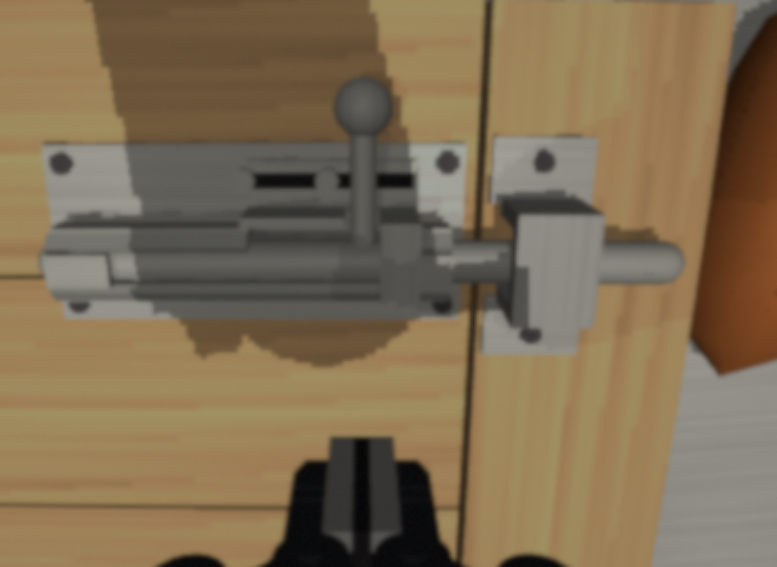

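View pics/s20.png

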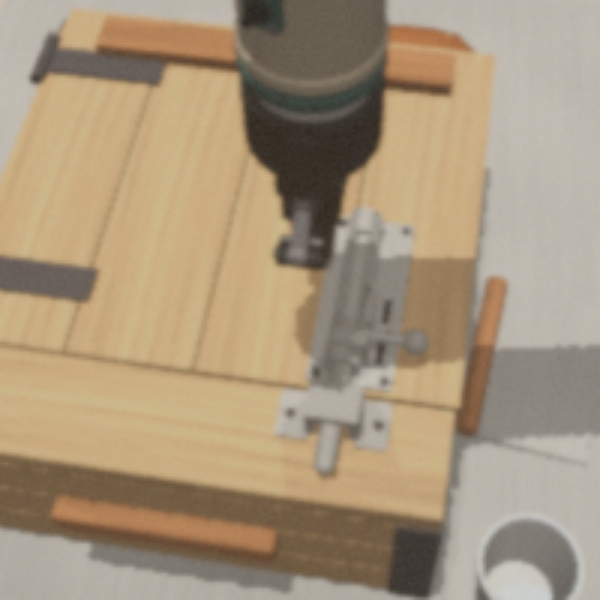

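Run:
```python
from h import *
c=vision.calibration('wrist')
# axis/rod centre line: rod visible beyond keeper crop row ~262
az=177.5
a=onz((150+363/2.1,50+262/2.1),c,az+4)   # visible mid of barrel, approx top side
b=(150+363/2.1,50+106/2.1)
rod=onz((150+640/2.1,50+262/2.1),c,az+2);print('rod',rod)
for th in (70,75,80,85,90):
    z=az+48*np.cos(np.radians(th));p=onz(b,c,z);print(th,p.round(1),'axis x implied',(p[0]+48*np.sin(np.radians(th))).round(1),'tri diff')
print(a)
print([(p['point'],p['score']) for p in vision.place_of('knob','wrist')[:2]])
im=vision.get_image('top');cv2.imwrite('pics/t20.png',im)
```

```text
rod [543.02042976 209.50211059 179.5       ]
70 [486.8 122.4 193.9] axis x implied 531.9 tri diff
75 [487.  122.4 189.9] axis x implied 533.4 tri diff
80 [487.3 122.4 185.8] axis x implied 534.5 tri diff
85 [487.5 122.4 181.7] axis x implied 535.3 tri diff
90 [487.7 122.4 177.5] axis x implied 535.7 tri diff
[536.08849389 118.89275245 181.5       ]
[([323.7, 102.1], 0.9)]
```

View pics/t20.png

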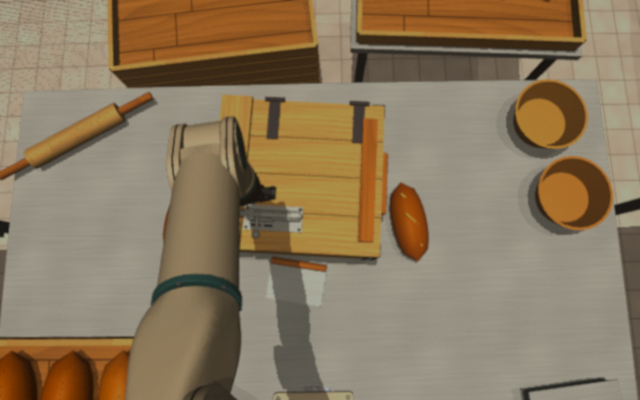

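```bash
python3 -m crank '[{"x":-1,"y":0,"z":-2,"spin":0},{"x":0,"y":0,"z":0,"spin":0},{"x":0,"y":0,"z":0,"spin":0},{"x":0,"y":0,"z":0,"spin":0}]'
python3 - <<'E'
from h import *
c=vision.calibration('wrist');im=vision.get_image('wrist');cv2.imwrite('pics/w21.png',cv2.resize(im[60:230,220:480],None,fx=3,fy=3,interpolation=cv2.INTER_CUBIC))
S=vision.calibration('scene');im=vision.get_image('scene');cv2.imwrite('pics/s21.png',cv2.resize(im[220:310,280:380],None,fx=6,fy=6,interpolation=cv2.INTER_CUBIC))
k=vision.place_of('knob','wrist');ks=vision.place_of('knob','scene');print(k,ks)
print(tri([(k[0]['point'],c),((343.3,254),S)]),tri([(k[0]['point'],c),(ks[0]['point'],S)]) if ks else '')
for z in (177,183,190,197): print(onz(k[0]['point'],c,z),onz((343.3,254),S,z))
E
```

```text
clock: 21.1
eef_pos: [568.0, 116.7, 266.9]
tool_rot: [-3.141, -0.002, 3.071]
force: [-0.7, 0.2, 0.2]
width: -0.1
[{'point': [323.8, 98.0], 'score': 0.65}] [{'point': [340.5, 254.1], 'score': 0.56}]
[493.53885396 123.12561358 183.85892219] [496.45815863 122.74878691 181.03209056]
[495.5953301  122.89150198 177.        ] [491.56866895 119.6899306  177.        ]
[495.32587464 122.87794165 183.        ] [491.76795615 122.95087046 183.        ]
[495.01150994 122.86212128 190.        ] [492.00045789 126.75530029 190.        ]
[494.69714523 122.8463009  197.        ] [492.23295963 130.55973012 197.        ]
```

View pics/w21.png

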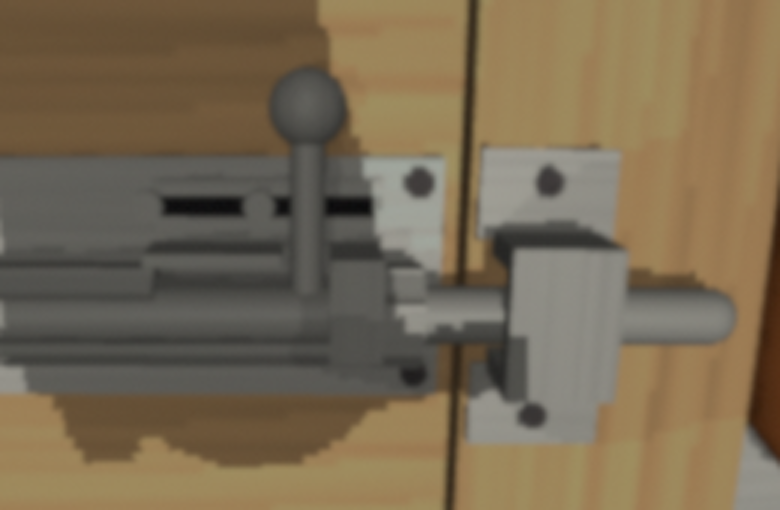

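View pics/s21.png

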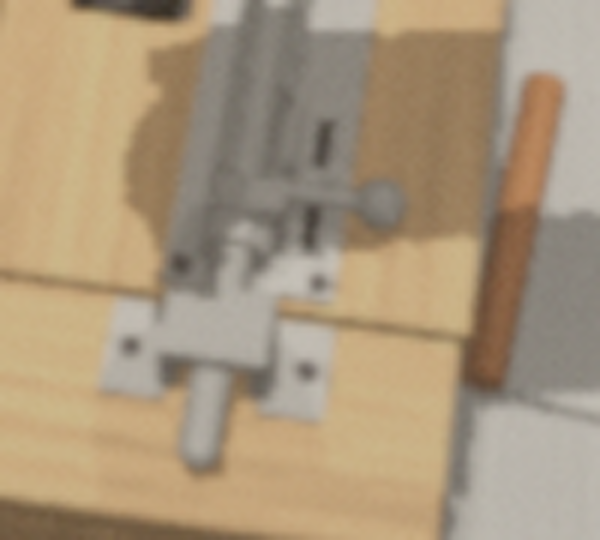

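```bash
python3 -m crank '[{"x":0,"y":0,"z":-3,"spin":0},{"x":0,"y":0,"z":0,"spin":0},{"x":0,"y":0,"z":0,"spin":0}]'
python3 -c "
from cell import ctrl
print(ctrl.finish_job())"
```

```text
clock: 21.6
eef_pos: [569.4, 116.6, 297.9]
tool_rot: [3.141, 0.001, 3.071]
force: [-0.2, -0.0, -0.6]
width: -0.2
the job is handed in; nothing more can be done
None
```

I bolted the lid and handed the job in at about 22 s. No verdict was reported.

- **Lid and bolt:** I gripped the knob and pressed the lid down with about 20 N until it bottomed. I then slid the bolt 69 mm, against about 3.5 N of drag, through the keeper until it met the lug. That contact was gentle, at about 7 N sideways.
- **Handle:** I pushed it over and down into the notch with the closed fingers, until it met a firm stop.

**Last checks:**
- The pictures show the bolt's nose well out past the keeper, and the handle lying in the notch against the lug.
- The knob came out at about 181 to 184 mm high, against an estimated bolt axis of 178 mm. That is flat within what the cameras can resolve.
- The scraper and loaf_b looked unmoved in the last top view, and the tin in the last scene views. The arm hid loaf_a from above. I saw it only in part, undisturbed, in the wrist pictures.

**What went wrong or disagreed:**
- The first two grasps closed on nothing. The fingers end about 19 mm higher than the reported tool point suggests.
- The knob slipped out of the grip when I first tried to turn it, so I switched to pushing it.
- During that first attempt the downward force briefly reached about 34 N.
- The camera heights for the chest came out about 6 mm lower than the given dimensions.

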